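# Clamp a rock billet in the ratchet bar clamp

## Task

Set the small rock billet on the bed of the ratchet bar clamp, lengthwise between the jaw pad and the anvil and in line with them, and let it go. Then squeeze the clamp's trigger repeatedly until the jaw grips the billet firmly against the anvil, going by feel and stopping before the grip gets hard enough to crack the rock (40 N), and let go of the clamp. Leave everything else on the bench alone.

Things in the scene. Friction and masses are not known exactly. Their poses are not given: they have to be found in the camera images.
- billet: The rock billet: a plain pale stone block 40 mm long (its x), 26 mm wide (its y) and 30 mm high (z), about 85 g, standing on the bench; origin at the centre of its underside. The other stone thing, the flat offcut, is larger and only 16 mm high.
- clamp: Ratchet bar clamp, fixed to the bench. Origin: centre of the underside of its aluminium base plate (280 mm along x, 70 mm along y, 10 mm thick); its +x runs from the handle end to the anvil, z up. The rear housing spans x = -123 to -57 mm, 34 mm wide, 60 mm high. The toothed steel bar runs through it along x, below 33 mm height, carries the jaw, and sticks out behind to x = -158 mm.
- anvil_face (a point): Centre of the anvil's face, 30 mm above the bench, at clamp x = +115 mm. The anvil is the fixed aluminium block at the plate's front end, 50 mm wide (clamp y), 20 mm thick, its top 50 mm above the bench. It faces the jaw pad.
- bed (a point): Point on the bed (the base plate's flat top, 10 mm above the bench, between jaw and anvil) on the clamp's centre line at clamp x = +95 mm: where the centre of the billet's underside is when the billet touches the anvil. Set it anywhere between pad and anvil: the jaw pushes it along the bed to the anvil.
- handle_top (a point): Centre of the top of the fixed black handle post, 115 mm above the bench, at clamp x = -111 mm. The post rises from the housing, 12 mm thick (x) and 24 mm wide (y). Handle and trigger together measure 55 mm over their outsides at rest and about 33 mm fully squeezed.
- trigger_roll (a point): Centre of the steel roll at the top of the trigger, at rest 105 mm above the bench, at clamp x = -70 mm. The roll is a bar along clamp y, 28 mm long, 16 mm thick, on a 6 mm plate hinged at 52 mm height, x = -74 mm. Only the trigger moves; the handle is fixed. The roll can be squeezed towards the handle, or its front simply pushed that way. A fully squeezed roll is 5 mm lower.
- trigger (a joint): Trigger angle: 0 at rest, grows as the roll goes to the handle (-x). Hard stop at 0.42 rad (22 mm at the roll) even with nothing gripped. Springs back (2 N at the roll at rest, 3.2 N at the stop). The jaw advances 24 mm per rad, up to 2.5 mm lost at first; let go, the ratchet keeps it less up to 3 mm. Jaw force is 2.2 times (level push on the roll less the spring), less up to 3 N of drag.
- pad: The sliding jaw's black pad, 26 x 26 mm, 8 mm thick; origin at the centre of its pressing face, 53 to 65 mm from the anvil at the start. Sprung on the jaw (7 N/mm): once on the billet it stays put while the grip grows, so the grip is felt at the trigger, not seen. Firm: over 12 N once let go (a last squeeze felt as 30 to 37 N at the jaw leaves that). Above 40 N the rock cracks. There is no release.
- puck: Bystander: round grey resin sample mount, 32 mm across, 20 mm high; origin at the centre of its underside. Leave it alone.
- slab: Bystander: flat rock offcut 58 x 40 x 16 mm; origin at the centre of its underside. Leave it alone.
- objective: Bystander: steel microscope objective standing upright, 32 mm across, 50 mm high; origin at the centre of its underside. Leave it alone.
- oil: Bystander: small amber immersion-oil bottle, 34 mm across, 62 mm high; origin at the centre of its underside. Leave it alone.
- slide_tray: Bystander: white open slide tray 90 x 130 x 18 mm; origin at the centre of its underside. Leave it alone.
- tweezers: Bystander: steel tweezers about 130 mm long lying on a paper wipe; origin at the centre of its underside. Leave it alone.
- dish: Bystander: glass dish, 56 mm across, 12 mm high; origin at the centre of its underside. Leave it alone.
There are look-alikes about, which are no part of the job. What is shaped like the billet but red is not meant.

How it is judged:
By the outcome, as a careful person would: the job done as asked, in the order asked, and still so for the second after the job is handed in, with the robot touching nothing.
It also fails if it takes over 72 s, if anything falls off the work surface, if the arm or the gripper's body presses on something with over 40 N, if the wrist force passes 120 N, or if a joint passes its speed limit or range.

## Robot

A 6-joint arm with a two-finger parallel gripper is mounted at the origin on the work surface. World frame = base frame: x ahead of the robot, y to its left, z up, the work surface at z = 0. Lengths are in mm, angles in rad, forces in N, time in s.
With the tool pointing down it reaches from about 375 to 900 mm from the base axis. Payload 3.1 kg.
Tool frame: the origin (TCP) lies on the centre line of the jaws, within the pads' length; the fingertips stand 17 mm ahead of it and the grasp point (between the pads) lies 2 mm behind it; z points along the fingers, y is the direction in which the jaws open and shut (so a half turn about z gives the same grasp; the last joint's range is limited). The gripper opens to 85 mm and grips with 20 to 120 N. Pads are 22 mm wide; open, the fingers measure 114 mm over their backs; the gripper's body (76 mm by 85 mm) begins 54 mm behind the grasp point. The pads swing forward as they close: fully open they stand 13 mm farther back than shut.
Start: joints at [1.069, 0.527, 1.433, -0, 1.181, -0.178], TCP at [198.816, 592.511, 212.31] pointing down, gripper open.
Joint ranges: [-3.08, 3.08], [-0.75, 2.2], [0.22, 2.44], [-1.43, 4.57], [0, 2.65], [-2.85, 2.85]. Speed limits (rad/s): [2.79, 2.79, 3.14, 3.14, 3.14, 3.14].

## Interface

Orientations are given as [roll, pitch, yaw] about the fixed x, y, z axes, in that order (R = Rz(yaw) Ry(pitch) Rx(roll)).
In Python, from workcell import bot gives the robot as it stands.
- The arm moves only by the tool apply_moves, never from a script. Its argument "rows" is a list of rows, each a list of 7 numbers: the shift along the tool's x, y, z normalised to -1 to 1, where 1 is 0.2 m, then the turn, a rotation vector about the tool's x, y, z normalised to -1 to 1, where 1 is 120 degrees, then the opening, from 0 (shut) to 1 (fully open). In form: [[dx, dy, dz, ax, ay, az, grip], ...]. A call has 1 to 10 rows; each row is the pose to reach, as a shift and turn from the pose commanded when the call began, along the tool's axes at that moment; what a row does not reach only later rows make up. A row lasts 1/10 s, in which the tool goes at most 50 mm and 8.59 degrees, less where a joint would pass 70% of its speed; a pose out of reach is approached as far as the arm can. A call with a number of a shift or a turn outside -1 to 1 is refused whole. A call with a gripper value outside its range is refused whole. The fingers move at their own pace and stop on an object; "force" is the grip in N (left out, the last holds). Time passes only in rows, so rows that repeat a pose let the fingers close. It gives the time, the measured TCP pose, the force and the opening at its end, in the units of the state.
- bot.get_state(): the state, without advancing time (a new reading comes with each control period).
- bot.snapshot(name): name is "scene" or "top" or "wrist"; returns a dict with "frame" (420x560x3 uint8, red, green, blue), "fx", "fy", "cx", "cy" (pixels), "position" and "attitude" of the camera in the world. Camera axes: x right, y up, looking along -z (the intrinsics and any distortion apply to the point x, -y, -z); pixel columns grow to the right and rows downward; lengths in mm; the calibration is good to about 2 mm. The wrist camera is an equidistant fisheye: a pixel r from the principal point sees the ray r / f radians off the axis. A picture is of the moment at which its call begins. There is no depth.
- bot.job_done(): hands the job in, once; it reports no verdict.
The state is a dict: "time": time; "qpos": joint angles; "joint_velocities": joint speeds; "effort": joint torques, N m; "ee_pos": TCP position; "tool_rot": TCP orientation; "contact_force": force on the tool from outside, world axes, zero at the start; "wrist_torque": the same for the moment, N m; "finger_gap": opening from 0.0 (shut) to 1.0 (fully open).
Only numpy, scipy, OpenCV 4.12 (cv2) and the standard library are available. Lean on these libraries where they do the work, as an engineer would, in place of code of your own. Each camera call takes 0.05 s, during which the arm holds its last target.

## Working session

There is one attempt and no reset: what is moved stays moved. The work goes in short steps, Python scripts to look and compute and a tool call to move; the robot and the scene stay as the last step left them, time stands still between calls to the robot, and variables do not carry over. Pictures are saved under pics/ and viewed, and the job is handed in when it is done.

Besides the shell and the picture viewer there is one more tool, called after "Call:" as a command line: name --pt "numbers of a row" for each row, then --argument value for the rest. apply_moves: Moves the arm, as the interface text tells. Scaled input: -1 to 1 covers 0.2 m each way for a shift and 120 degrees each way for a turn. Its arguments: {"type":"object","properties":{"rows":{"type":"array","items":{"type":"array","items":{"type":"number"}}},"force":{"type":"number"}},"required":["rows"]}

```bash
ls; mkdir -p pics; python3 - <<'E'
from workcell import bot
import cv2,pickle
print(bot.get_state())
for n in ["scene","top","wrist"]:
    s=bot.snapshot(n); pickle.dump(s,open(f"{n}0.pkl","wb"))
    cv2.imwrite(f"pics/{n}0.png",s["frame"][:,:,::-1])
    print(n,{k:v for k,v in s.items() if k!="frame"})
E
```

```text
pics
{'time': 0.0, 'qpos': array([ 1.06849698e+00,  5.28480774e-01,  1.43393950e+00, -2.41900672e-05,
        1.18137778e+00, -1.78473985e-01]), 'joint_velocities': array([ 0.00205875,  0.00012383,  0.00126941, -0.00076222, -0.00014258,
        0.00042537]), 'effort': array([-2.27277422e-03, -4.42346656e+01, -1.78021163e+01, -2.04105004e-04,
        8.51706311e-03,  2.99641464e-06]), 'ee_pos': array([198.45743099, 591.83951812, 211.31285729]), 'tool_rot': array([-3.13941832e+00, -3.69515943e-04,  2.81777610e+00]), 'contact_force': array([-0.30356852,  0.16809815,  0.12571903]), 'wrist_torque': array([0.00410467, 0.00519927, 0.0285083 ]), 'finger_gap': 0.9974638388253448}
scene {'fx': 425.7308034227337, 'fy': 425.7308034227337, 'cx': 278.65914236200996, 'cy': 211.69517400635283, 'position': array([1297.05657841,  -45.789961  ,  698.49387291]), 'attitude': array([0.88910267, 0.00554378, 1.46544079])}
top {'fx': 515.1177529877696, 'fy': 515.1177529877696, 'cx': 276.4040773292404, 'cy': 217.6160893102121, 'position': array([ 346.50856695,    4.93534226, 1369.40696759]), 'attitude': array([ 0.18675748,  0.00221338, -1.57065258])}
wrist {'fx': 325.19226210127806, 'fy': 325.19226210127806, 'cx': 277.6952789970726, 'cy': 210.23451551523013, 'position': array([126.04223877, 615.88275102, 373.04835752]), 'attitude': array([-0.30139295,  0.00180846,  1.24717602])}
```

View pics/scene0.png

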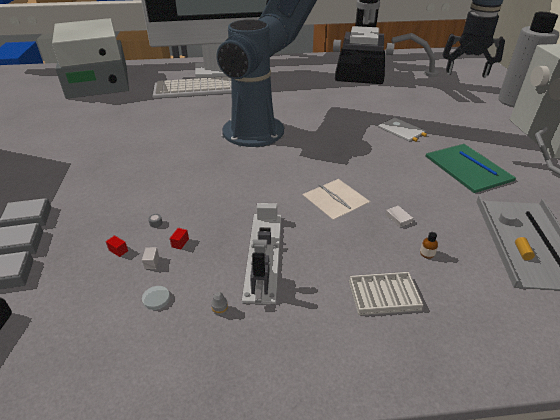

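View pics/top0.png

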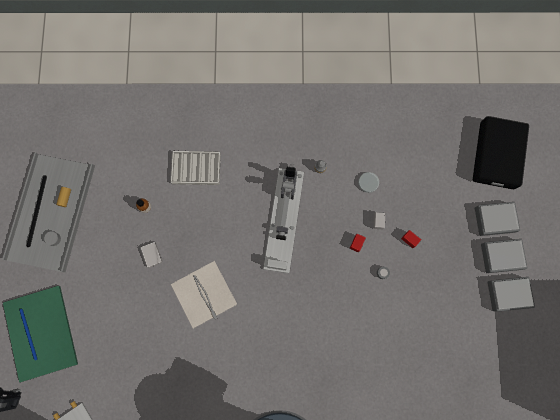

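View pics/wrist0.png

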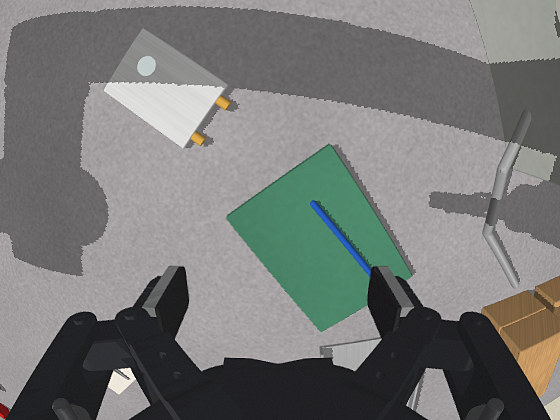

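```bash
cat > h.py <<'E'
import numpy as np,cv2,pickle
from scipy.spatial.transform import Rotation as R
def rot(a): return R.from_euler('xyz',a).as_matrix()
def ray(s,u,v,fish=False):
    x=(u-s['cx'])/s['fx'];y=(v-s['cy'])/s['fy']
    if fish:
        r=np.hypot(x,y);k=np.sin(r)/r if r>1e-9 else 1
        d=np.array([x*k,-y*k,-np.cos(r)])
    else: d=np.array([x,-y,-1.])
    return rot(s['attitude'])@d
def onz(s,u,v,z,fish=False):
    d=ray(s,u,v,fish);p=s['position'];return p+d*(z-p[2])/d[2]
def proj(s,P,fish=False):
    c=rot(s['attitude']).T@(np.asarray(P,float)-s['position'])
    x,y,z=c[0],-c[1],-c[2]
    if fish:
        r=np.hypot(x,y);t=np.arctan2(r,z);k=t/r if r>1e-9 else 0
        return s['cx']+s['fx']*x*k,s['cy']+s['fy']*y*k
    return s['cx']+s['fx']*x/z,s['cy']+s['fy']*y/z
def load(n): return pickle.load(open(n+'.pkl','rb'))
def take(n,tag):
    from workcell import bot
    s=bot.snapshot(n);pickle.dump(s,open(f'{n}{tag}.pkl','wb'));cv2.imwrite(f'pics/{n}{tag}.png',s['frame'][:,:,::-1]);return s
def crop(s,name,x0,y0,x1,y1,k):
    f=s['frame'][y0:y1,x0:x1,::-1];cv2.imwrite(f'pics/{name}.png',cv2.resize(f,None,fx=k,fy=k,interpolation=cv2.INTER_NEAREST))
E
python3 - <<'E'
from h import *
t=load('top0');s=load('scene0')
crop(t,'topc',235,150,425,290,4)
crop(s,'scc',90,190,300,320,3.8)
for n,(u,v) in dict(billet=(380,220),handle=(291,172),anv=(277,263)).items(): print(n,onz(t,u,v,30))
E
```

```text
billet [ 593.1157784  -265.83900649   30.        ]
handle [724.52023562 -31.32451045  30.        ]
anv [479.38282757   6.3679481   30.        ]
```

View pics/topc.png

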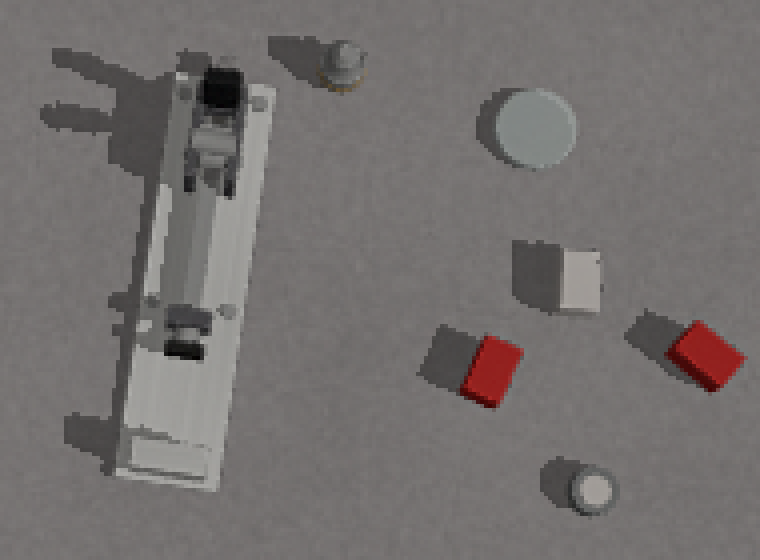

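View pics/scc.png

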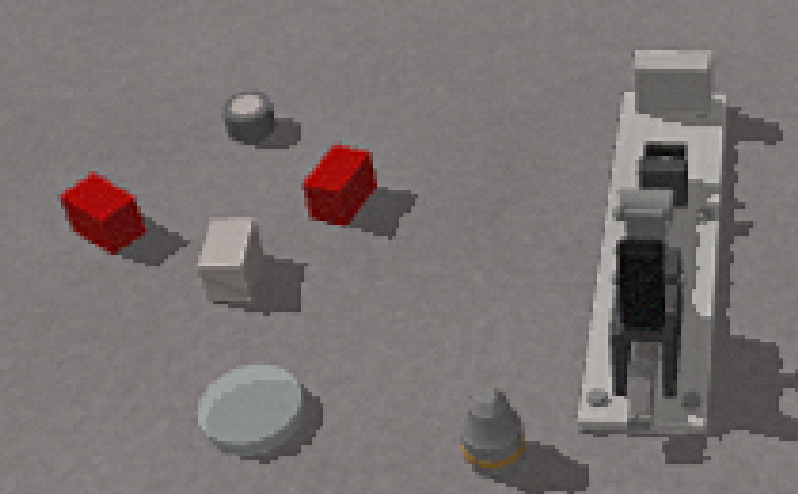

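```bash
python3 - <<'E'
from h import *
t=load('top0');f=t['frame'].astype(int)
# plate corners (crop px/4 + offset, pixel centres), z=10
c=[(177,73),(275,88),(218,490),(116,477)]
P=[onz(t,235+u/4-.5,150+v/4-.5,10)[:2] for u,v in c]
for p in P: print('corner',p)
print([np.linalg.norm(P[i]-P[(i+1)%4]) for i in range(4)])
ctr=sum(P)/4;far=(P[0]+P[1])/2;near=(P[2]+P[3])/2;d=near-far
print('ctr',ctr,'yaw',np.arctan2(d[1],d[0]))
# mask plate+billet bright
m=(f.min(2)>160).astype(np.uint8)
n,l,st,ce=cv2.connectedComponentsWithStats(m)
for i in range(1,n):
    if st[i,4]>40: print(st[i],ce[i])
x0,y0,x1,y1=365,205,395,235
sub=f[y0:y1,x0:x1].min(2)
m=(sub>140).astype(np.uint8)
cs,_=cv2.findContours(cv2.resize(m,None,fx=8,fy=8,interpolation=cv2.INTER_NEAREST),0,2)
cn=max(cs,key=cv2.contourArea);r=cv2.minAreaRect(cn);b=cv2.boxPoints(r)/8-.5+[x0,y0]
print('billet',m.sum(),r)
W=[onz(t,u,v,30)[:2] for u,v in b]
print(W,np.mean(W,0)); 
for i in range(4): e=W[(i+1)%4]-W[i];print(np.linalg.norm(e),np.arctan2(e[1],e[0]))
print(sub[10:30:1,10:24])
E
```

```text
corner [742.21481889   1.58325409]
corner [731.56223612 -65.33341302]
corner [457.64257228 -25.20564297]
corner [466.19452581  41.98216061]
[np.float64(67.7592639911809), np.float64(276.84331339525806), np.float64(67.72988157704546), np.float64(278.9610615180544)]
ctr [599.40353827 -11.74341032] yaw 2.996197799763327
billet 128 ((119.5, 123.5), (119.0, 79.0), 90.0)
[array([ 613.32886535, -252.02167239]), array([ 613.32108882, -278.17863393]), array([ 573.34916748, -276.62946527]), array([ 573.35518256, -250.61459431])] [ 593.33857605 -264.36109147]
26.156962697933448 -1.571093629373188
40.00193018667199 3.1028556185977
26.014871654374605 1.5705651097481816
39.99843977041531 -0.035185583874029876
[[ 89 157 153 152 152 152 153 153 150 104 121 111 115 118]
 [ 88 157 152 152 152 152 152 153 154 149 123 112 112 115]
 [ 93 156 153 152 151 152 152 152 153 152 121 113 111 112]
 [105 157 152 152 152 151 152 152 153 152 121 112 111 111]
 [111 156 153 151 152 151 151 151 152 152 119 111 111 111]
 [113 154 151 151 151 151 151 151 153 153 121 113 111 110]
 [116 154 151 151 151 151 151 151 152 151  90 117 112 110]
 [120 155 152 150 152 151 151 151 153 150  84 116 112 111]
 [123 154 151 150 151 151 151 151 152 152 109 113 111 111]
 [127 154 151 151 151 152 151 150 152 151 110 111 111 112]
 [134 153 151 151 152 151 151 151 152 151 112 113 112 113]
 [155 161 158 153 154 154 154 153 153 152 113 116 115 113]
 [ 98  96 106 107 107 111 125 136 142 151 111 115 115 110]
 [ 90  90  91  91  92  92  95  97 102 119 111 112 113 111]
 [115 117 104 102 109 108 102 103 110 110 111 109 112 114]
 [116 115 111 111 116 117 113 114 113 112 113 113 111 114]
 [116 116 111 113 115 115 116 116 115 116 116 113 109 110]
 [117 113 113 115 115 113 112 112 113 114 113 111 111 112]
 [114 110 113 114 115 116 115 113 111 111 111 117 117 114]
 [113 114 115 115 112 116 119 115 112 111 112 118 115 111]]
```

```bash
cat >> h.py <<'E'
def go(x,y,z,yaw,roll=np.pi,pitch=0.,cmd=None):
    from workcell import bot
    st=bot.get_state()
    p,a=(st['ee_pos'],st['tool_rot']) if cmd is None else cmd
    A=rot(a);d=A.T@(np.array([x,y,z])-p)/200
    w=R.from_matrix(A.T@rot([roll,pitch,yaw])).as_rotvec()/np.radians(120)
    print('t',round(float(st['time']),2),'p',np.round(st['ee_pos'],1),'rot',np.round(st['tool_rot'],4),'f',np.round(st['contact_force'],2),'gap',round(float(st['finger_gap']),3));print('move',np.round(d,4),np.round(w,4))
E
python3 -c "
from h import *
go(593,-264,165,3.1,cmd=(np.array([198.816,592.511,212.31]),np.array([np.pi,0,2.8179])))"
```

```text
t 0.15 p [198.5 592.  211.6] rot [-3.1400e+00 -3.0000e-04  2.8178e+00] f [ 0.28  1.04 -0.11] gap 1.0
move [-3.2307 -3.4333  0.2365] [ 0.      0.     -0.1347]
```

Call:
apply_moves --pt "-0.2 -0.215 0 0 0 0 1" --pt "-0.4 -0.43 0 0 0 0 1" --pt "-0.6 -0.645 0 0 0 0 1" --pt "-0.8 -0.86 0 0 0 0 1" --pt "-0.95 -1 0 0 0 0 1"

```text
time: 0.65
ee_pos: [303.8, 363.8, 212.2]
tool_rot: [-3.141, -0.0, 2.819]
contact_force: [1.3, 0.1, -0.7]
finger_gap: 1.0
```

Call:
apply_moves --pt "-0.2 -0.215 0 0 0 0 1" --pt "-0.4 -0.43 0 0 0 0 1" --pt "-0.6 -0.645 0 0 0 0 1" --pt "-0.8 -0.86 0 0 0 0 1" --pt "-0.95 -1 0 0 0 0 1"

```text
time: 1.15
ee_pos: [408.8, 136.8, 212.4]
tool_rot: [3.141, -0.0, 2.818]
contact_force: [1.6, 1.0, -0.3]
finger_gap: 0.999
```

Call:
apply_moves --pt "-0.2 -0.215 0 0 0 0 1" --pt "-0.4 -0.43 0 0 0 0 1" --pt "-0.6 -0.645 0 0 0 0 1" --pt "-0.8 -0.86 0 0 0 0 1" --pt "-0.95 -1 0 0 0 0 1"

```text
time: 1.65
ee_pos: [513.7, -90.2, 212.2]
tool_rot: [3.141, -0.001, 2.817]
contact_force: [0.9, 1.1, 0.6]
finger_gap: 1.003
```

```bash
python3 -c "
from h import *
go(593,-264,165,3.1)"
```

```text
t 1.65 p [513.7 -90.2 212.2] rot [ 3.1414e+00 -5.0000e-04  2.8170e+00] f [0.94 1.11 0.62] gap 1.003
move [-0.653  -0.6971  0.2354] [ 1.000e-04 -2.000e-04 -1.351e-01]
```

Call:
apply_moves --pt "-0.18 -0.18 0.05 0 0 -0.03 1" --pt "-0.36 -0.36 0.1 0 0 -0.07 1" --pt "-0.54 -0.54 0.2 0 0 -0.1 1" --pt "-0.653 -0.697 0.235 0 0 -0.135 1" --pt "-0.653 -0.697 0.235 0 0 -0.135 1" --pt "-0.653 -0.697 0.235 0 0 -0.135 1"

```text
time: 2.25
ee_pos: [592.4, -262.6, 164.0]
tool_rot: [3.14, -0.002, 3.098]
contact_force: [-0.6, 0.1, 0.3]
finger_gap: 1.0
```

```bash
python3 -c "
from h import *
s=take('wrist','1')
go(593,-264,165,3.1)
print(s['position'],s['attitude'],proj(s,[593,-264,30],True))"
```

```text
t 2.3 p [ 592.3 -261.4  164.6] rot [ 3.1401e+00 -1.7000e-03  3.0995e+00] f [-0.48 -0.31 -0.56] gap 1.002
move [-0.0043 -0.0129 -0.0021] [ 0.0007 -0.0008 -0.0002]
[ 516.17810492 -260.14321805  325.74451706] [-0.29989308 -0.00199421  1.52737567] (np.float64(276.51543982309533), np.float64(195.4546547148132))
```

View pics/wrist1.png

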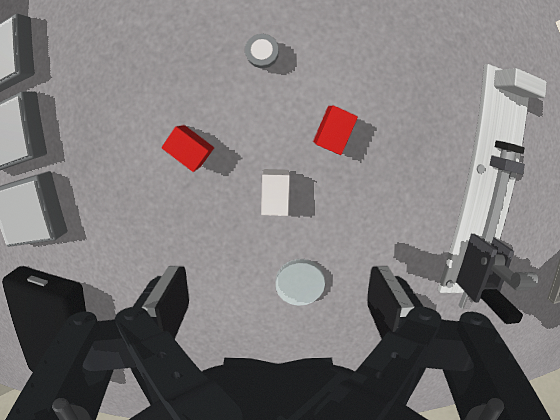

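```bash
python3 - <<'E'
from h import *
s=load('wrist1');f=s['frame'].astype(int)
sub=f[150:240,240:310]
m=(sub.min(2)>165).astype(np.uint8)
cs,_=cv2.findContours(m,0,2);cn=max(cs,key=cv2.contourArea)
print(cv2.contourArea(cn),cv2.minAreaRect(cn))
pts=np.array([onz(s,u+240,v+150,30,True)[:2] for u,v in cn[:,0]])
r=cv2.minAreaRect(pts.astype(np.float32));print(r)
crop(s,'w1c',240,150,330,240,6)
E
```

```text
1033.5 ((34.5, 45.0), (40.0, 27.0), 90.0)
((592.7288208007812, -265.86651611328125), (25.410058975219727, 39.130645751953125), 86.66973876953125)
```

View pics/w1c.png

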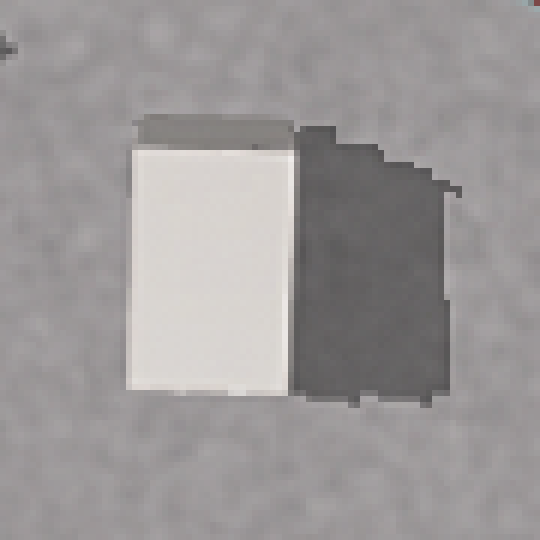

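```bash
python3 -c "
from h import *
go(592.7,-265.5,24,3.083,cmd=(np.array([592.5,-262.3,164.5]),np.array([3.1405,-.0015,3.0995])))"
```

```text
t 2.3 p [ 592.3 -261.4  164.6] rot [ 3.1401e+00 -1.7000e-03  3.0995e+00] f [-0.48 -0.31 -0.56] gap 1.002
move [-0.0027 -0.0167  0.7025] [ 0.0005 -0.0007  0.0079]
```

Call:
apply_moves --pt "-0.002 -0.016 0.2 0 0 0.008 0.7" --pt "-0.002 -0.016 0.4 0 0 0.008 0.7" --pt "-0.002 -0.016 0.55 0 0 0.008 0.7" --pt "-0.002 -0.016 0.65 0 0 0.008 0.7" --pt "-0.002 -0.016 0.7 0 0 0.008 0.7" --pt "-0.002 -0.016 0.7 0 0 0.008 0.7" --force 25

```text
time: 2.9
ee_pos: [592.5, -263.3, 24.6]
tool_rot: [3.14, -0.002, 3.085]
contact_force: [-0.9, -0.1, 1.0]
finger_gap: 0.701
```

```bash
python3 -c "
from h import *
s=take('wrist','2')
go(592.7,-265.5,24,3.083)"
```

```text
t 2.95 p [ 593.4 -264.1   25.8] rot [ 3.1415e+00 -1.0000e-04  3.0848e+00] f [ 0.69 -0.02  0.42] gap 0.704
move [ 0.003  -0.0071  0.0091] [ 0.0001 -0.      0.0009]
```

View pics/wrist2.png

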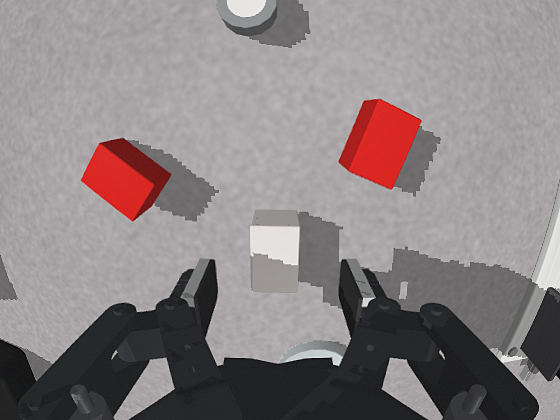

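Call:
apply_moves --pt "0 0 0 0 0 0 0.1" --pt "0 0 0 0 0 0 0.1" --pt "0 0 0 0 0 0 0.1" --pt "0 0 0 0 0 0 0.1" --pt "0 0 0 0 0 0 0.1" --pt "0 0 0 0 0 0 0.1" --force 25

```text
time: 3.55
ee_pos: [593.3, -265.2, 25.4]
tool_rot: [-3.142, 0.0, 3.084]
contact_force: [-0.1, 0.2, -0.1]
finger_gap: 0.096
```

```bash
python3 -c "
from h import *
s=take('wrist','3')
go(592.7,-265.5,24,3.083)"
```

```text
t 3.6 p [ 593.2 -265.2   25.3] rot [-3.1416 -0.      3.0836] f [ 0.39 -0.34  1.29] gap 0.098
move [ 0.0026 -0.0019  0.0067] [-0.     -0.      0.0003]
```

View pics/wrist3.png

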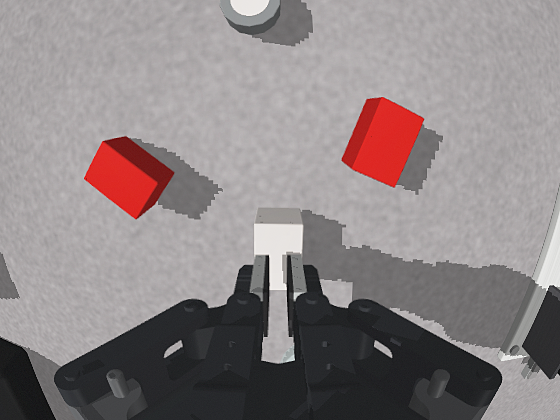

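```bash
python3 - <<'E'
from h import *
from workcell import bot
for k in (2,3):
    s=load(f'wrist{k}');print(s['position'],s['attitude'])
    for P in ([592.7,-265.5,30],[572.7,-265.5,30],[612.7,-265.5,30],[572.7,-265.5,0],[593.2,-265.2,25.3],[593.2,-265.2,8]): print(P,np.round(proj(s,P,True),1))
s=load('wrist3');crop(s,'w3c',220,190,340,300,6)
print(bot.get_state()['qpos'])
E
```

```text
[ 516.36738722 -259.79350497  186.38199619] [-0.29947795 -0.00194117  1.51440719]
[592.7, -265.5, 30] [274.5 260.9]
[572.7, -265.5, 30] [272.2 225.7]
[612.7, -265.5, 30] [276.7 292.6]
[572.7, -265.5, 0] [272.9 208.7]
[593.2, -265.2, 25.3] [275.2 257.9]
[593.2, -265.2, 8] [275.3 245.4]
[ 516.81764682 -261.31732068  187.00927164] [-3.01928581e-01 -3.90344679e-04  1.51303930e+00]
[592.7, -265.5, 30] [278.  258.6]
[572.7, -265.5, 30] [275.7 223.5]
[612.7, -265.5, 30] [280.  290.5]
[572.7, -265.5, 0] [276.  206.7]
[593.2, -265.2, 25.3] [278.6 255.7]
[593.2, -265.2, 8] [278.5 243.3]
[-5.91968248e-01  7.97424375e-01  1.49264700e+00 -4.37640386e-05
  8.51518649e-01 -2.10477503e+00]
```

View pics/w3c.png

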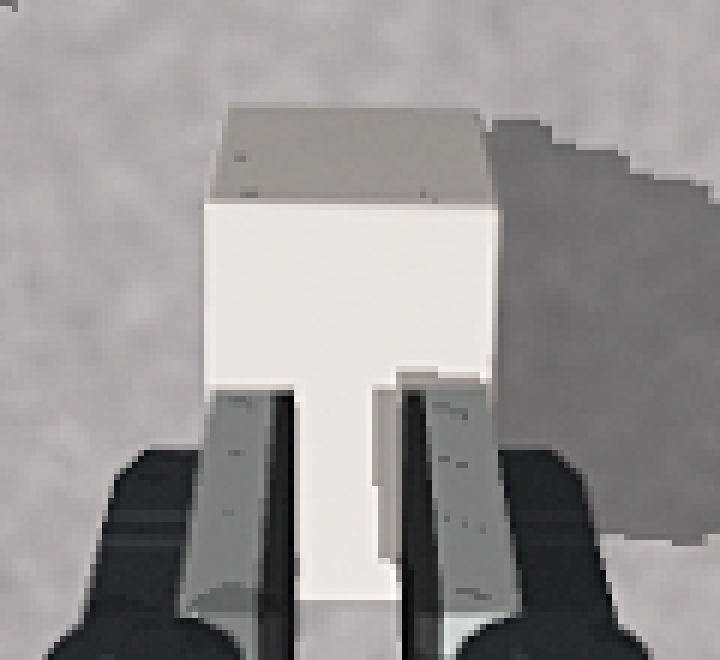

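```bash
python3 - <<'E'
from h import *
s=take('scene','3')
crop(s,'s3c',90,170,230,310,5)
for P in ([592.7,-265.5,30],[593,-265.2,25.3],[593,-265.2,8],[593,-265.2,47]):
    u,v=proj(s,P);print(P,(u-90)*5,(v-170)*5)
E
```

```text
[592.7, -265.5, 30] 294.84203726974033 418.4656005394436
[593, -265.2, 25.3] 297.51613911212803 426.39998936588626
[593, -265.2, 8] 305.0470012609304 453.65917239039135
[593, -265.2, 47] 287.8222502123482 391.31137845825936
```

View pics/s3c.png

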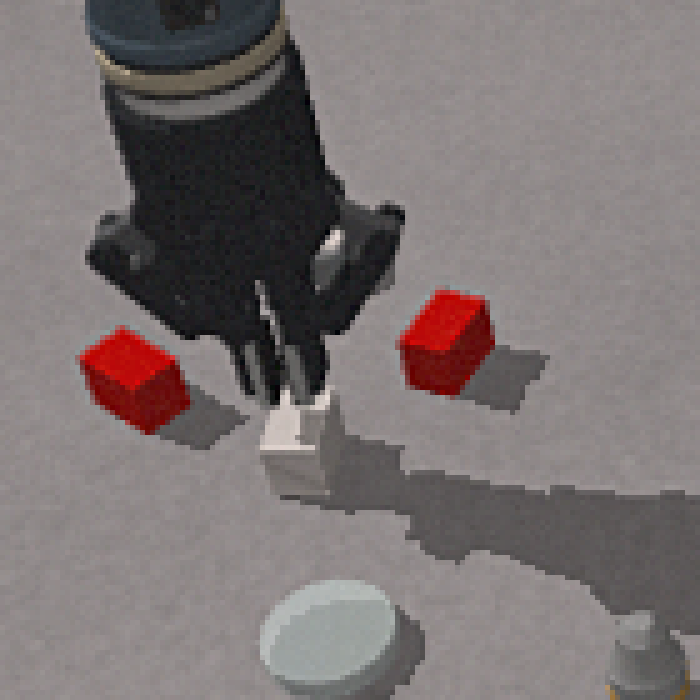

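Call:
apply_moves --pt "0 0 0 0 0 0 0.6" --pt "0 0 0 0 0 0 0.6" --pt "0 0 0 0 0 0 0.6" --pt "0 0 0.03 0 0 0 0.6" --pt "0 0 0.06 0 0 0 0.6" --pt "0 0 0.09 0 0 0 0.6" --pt "0 0 0.12 0 0 0 0.6" --pt "0 0 0.12 0 0 0 0.6"

```text
time: 4.45
ee_pos: [592.5, -264.6, -0.1]
tool_rot: [3.14, -0.002, 3.084]
contact_force: [-0.4, -0.8, 0.5]
finger_gap: 0.597
```

```bash
python3 -c "
from h import *
s=take('wrist','4');c=take('scene','4')
crop(c,'s4c',90,170,230,310,4)
go(592.7,-265.5,24,3.083)"
```

```text
t 4.55 p [ 593.1 -265.     0.9] rot [ 3.1412e+00 -6.0000e-04  3.0838e+00] f [-0.03 -0.72  0.23] gap 0.603
move [ 0.0018 -0.0027 -0.1156] [ 0.0002 -0.0003  0.0004]
```

View pics/wrist4.png

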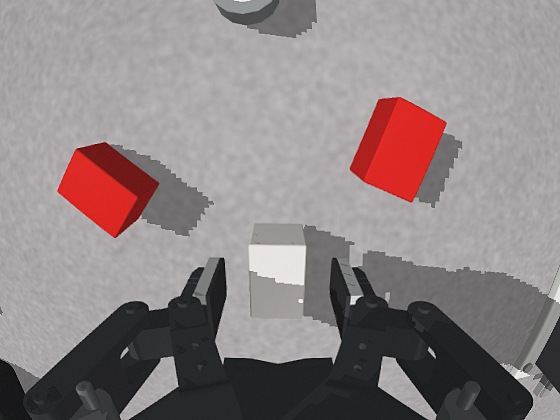

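View pics/s4c.png

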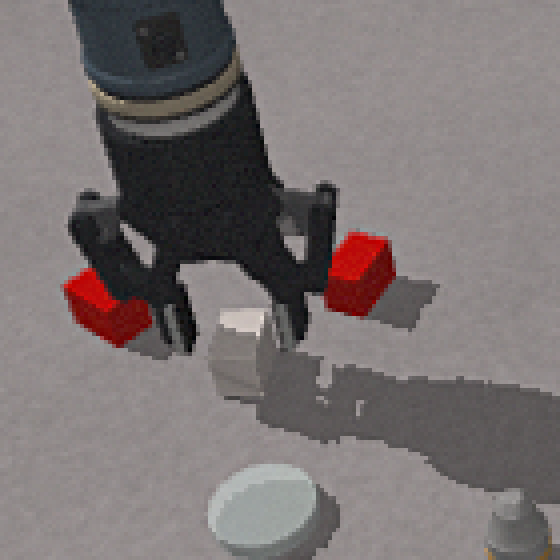

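Call:
apply_moves --pt "0 0 0.03 0 0 0 0.6" --pt "0 0 0.06 0 0 0 0.6" --pt "0 0 0.06 0 0 0 0.1" --pt "0 0 0.06 0 0 0 0.1" --pt "0 0 0.06 0 0 0 0.1" --pt "0 0 0.06 0 0 0 0.1" --pt "0 0 0.06 0 0 0 0.1" --pt "0 0 0.06 0 0 0 0.1" --force 30

```text
time: 5.35
ee_pos: [593.2, -265.1, -10.7]
tool_rot: [-3.142, -0.0, 3.084]
contact_force: [-0.1, -0.4, -1.1]
finger_gap: 0.301
```

```bash
python3 -c "
from h import *
s=take('wrist','5')
go(592.7,-265.5,24,3.083)"
```

```text
t 5.4 p [ 593.2 -265.1  -10.7] rot [ 3.1416 -0.      3.0838] f [ 0.14  0.39 -1.26] gap 0.299
move [ 0.0026 -0.0024 -0.1734] [ 0.     -0.      0.0004]
```

View pics/wrist5.png

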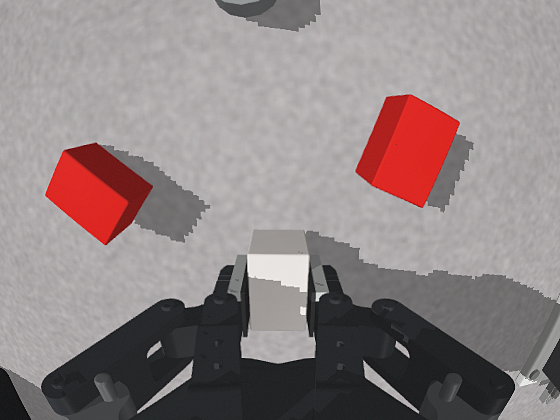

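Call:
apply_moves --pt "0 0 -0.1 0 0 0 0.1" --pt "0 0 -0.3 0 0 0 0.1" --pt "0 0 -0.5 0 0 0 0.1" --pt "0 0 -0.65 0 0 0 0.1" --pt "0 0 -0.65 0 0 0 0.1"

```text
time: 5.9
ee_pos: [596.5, -267.1, 124.8]
tool_rot: [-3.136, 0.009, 3.084]
contact_force: [0.2, -0.4, -2.4]
finger_gap: 0.302
```

```bash
python3 -c "
from h import *
go(512,1,110,2.996)"
```

```text
t 5.9 p [ 596.5 -267.1  124.8] rot [-3.136   0.0095  3.0839] f [ 0.23 -0.44 -2.36] gap 0.302
move [0.4997 1.3143 0.0619] [-0.0025  0.0046  0.042 ]
```

Call:
apply_moves --pt "0.07 0.2 0 0 0 0.01 0.1" --pt "0.14 0.4 0 0 0 0.02 0.1" --pt "0.22 0.6 0 0 0 0.03 0.1" --pt "0.3 0.8 0 0 0 0.042 0.1" --pt "0.37 0.98 0 0 0 0.042 0.1" --pt "0.37 0.98 0 0 0 0.042 0.1" --pt "0.37 0.98 0 0 0 0.042 0.1"

```text
time: 6.6
ee_pos: [530.2, -64.2, 118.8]
tool_rot: [-3.141, -0.001, 2.998]
contact_force: [-0.1, 0.6, 0.0]
finger_gap: 0.299
```

```bash
python3 -c "
from h import *
go(512,1,110,2.996)"
```

```text
t 6.6 p [530.2 -64.2 118.8] rot [-3.1415e+00 -1.0000e-03  2.9980e+00] f [-0.11  0.57  0.02] gap 0.299
move [0.1366 0.3098 0.0439] [-0.     -0.0005  0.0009]
```

```bash
python3 -c "
from h import *
s=take('wrist','6')
print(s['position'],s['attitude'])"
```

```text
[454.5644337  -53.89717234 280.43746179] [-3.00804503e-01 -2.53131155e-04  1.42731819e+00]
```

View pics/wrist6.png

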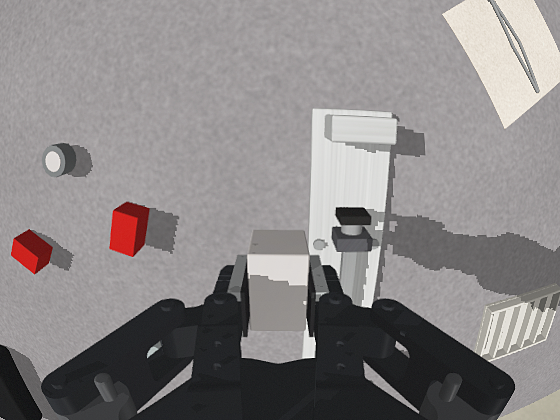

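```bash
python3 -c "
from h import *
s=load('wrist6');crop(s,'w6c',300,100,412,250,5)"
```

```text
(no output)
```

View pics/w6c.png

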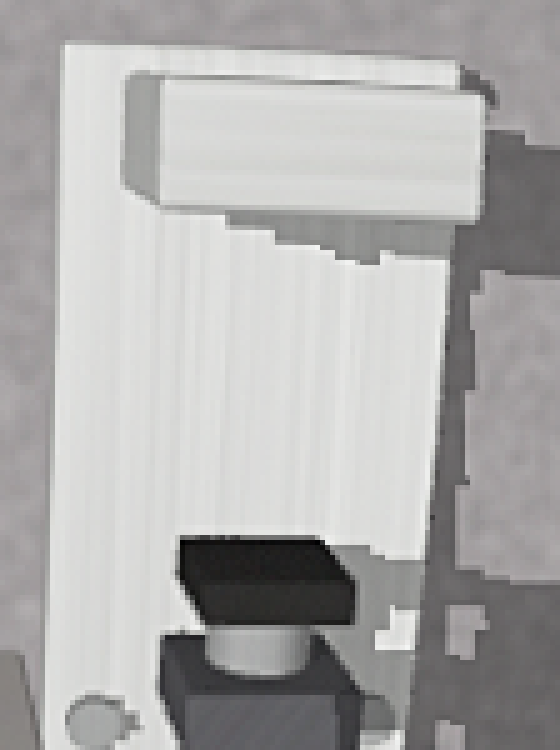

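```bash
python3 - <<'E'
from h import *
s=load('wrist6')
P=lambda u,v,z: onz(s,300+u/5-.5,100+v/5-.5,z,True)[:2]
A=[P(161,79,50),P(484,96,50),P(484,220,50),P(158,207,50)]
print('anvil',A,[np.linalg.norm(A[i]-A[(i+1)%4]) for i in range(4)])
for i in (0,2):
    d=(A[1]-A[0]) if i==0 else (A[2]-A[3]); print('yaw',np.arctan2(d[1],d[0])+np.pi/2)
fc=(A[2]+A[3])/2;ac=sum(A)/4
T=[P(205,582,43),P(355,582,43)];B=[P(180,538,17),P(320,540,17)]
print('pad',T,B,np.linalg.norm(T[0]-T[1]),np.linalg.norm(B[0]-B[1]))
pc=(T[0]+T[1]+B[0]+B[1])/4
print('face',fc,'anvil c',ac,'padc',pc,'dist',np.linalg.norm(fc-pc),'yaw',np.arctan2(*(fc-pc)[::-1]))
# plate left edge (z=10) and right
L=[P(63,44,10),P(40,740,10)];Rr=[P(460,62,10),P(405,740,10)]
for d in (L,Rr): e=d[0]-d[1];print('edge',d,np.arctan2(e[1],e[0]))
E
```

```text
anvil [array([461.43055135, -16.3705085 ]), array([468.41788282,  31.71789945]), array([486.77886365,  30.02036893]), array([479.59916125, -19.02861208])] [np.float64(48.59339234408659), np.float64(18.439284877012557), np.float64(49.571672007458844), np.float64(18.36202331644617)]
yaw 2.9973006746971196
yaw 2.99624665982154
pad [array([539.03893187, -16.63941189]), array([542.6092009 ,   7.56372722])] [array([539.74932612, -16.2170511 ]), array([543.63586059,   8.39764976])] 24.465051879470444 24.919643830567953
face [483.18901245   5.49587842] anvil c [474.05661477   6.58478695] padc [541.25832987  -4.2237715 ] dist 58.87713665274458 yaw 2.975749875571063
edge [array([454.917689 , -25.3368192]), array([576.61154775, -44.06792031])] 2.9888713287456334
edge [array([464.61718709,  42.74551398]), array([587.7265673 ,  24.56413891])] 2.994967798201854
```

```bash
python3 -c "
from h import *
go(510.5,1.3,30,2.995,cmd=(np.array([530.2,-64.,118.8]),np.array([np.pi,0,2.998])))"
```

```text
t 6.65 p [531.1 -65.3 119. ] rot [-3.1412e+00  4.0000e-04  2.9965e+00] f [-0.19  0.59 -1.4 ] gap 0.305
move [0.1442 0.309  0.444 ] [ 0.     -0.      0.0014]
```

Call:
apply_moves --pt "0.07 0.15 0 0 0 0 0.1" --pt "0.145 0.312 0 0 0 0 0.1" --pt "0.145 0.312 0.1 0 0 0 0.1" --pt "0.145 0.312 0.25 0 0 0 0.1" --pt "0.145 0.312 0.4 0 0 0 0.1" --pt "0.145 0.312 0.44 0 0 0 0.1" --pt "0.145 0.312 0.44 0 0 0 0.1" --pt "0.145 0.312 0.44 0 0 0 0.1"

```text
time: 7.45
ee_pos: [512.2, -0.0, 31.8]
tool_rot: [-3.141, 0.001, 2.995]
contact_force: [0.8, 0.8, -0.7]
finger_gap: 0.294
```

```bash
python3 -c "
from h import *
s=take('wrist','7')
go(510.5,1.3,0,2.995)"
```

```text
t 7.5 p [5.123e+02 1.000e-01 3.230e+01] rot [-3.1414e+00  2.5000e-03  2.9950e+00] f [-0.05 -0.34 -1.7 ] gap 0.293
move [0.0104 0.0047 0.1614] [-0.0001  0.0012  0.    ]
```

View pics/wrist7.png

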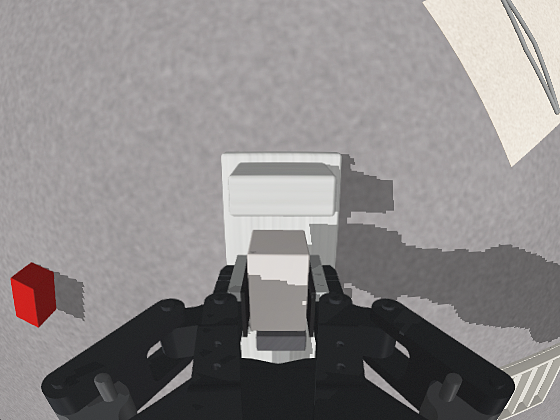

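```bash
python3 - <<'E'
from h import *
s=load('wrist7');crop(s,'w7c',210,140,350,360,3.4)
P=lambda u,v,z: onz(s,u,v,z,True)[:2]
a,b=P(228.5,214,50),P(335.5,213.5,50)
print(a,b,np.linalg.norm(a-b),(a+b)/2)
st=32.3
z=st+40.7
c,d=P(247.5,254,z),P(310,253.5,z);print(c,d,np.linalg.norm(c-d))
c2=(c+d)/2
u=np.array([np.cos(2.995),np.sin(2.995)]);n=np.array([-u[1],u[0]])
ac=(a+b)/2
print('front billet to face along',(ac-c2)@u,'lateral (n)',(ac-c2)@n,'n',n)
E
```

```text
[478.9933297  -18.92179013] [486.06980675  30.6148632 ] 50.039549862397784 [482.53156823   5.84653653]
[490.13686239  -9.81613353] [493.6536222   15.46926691] 25.528789139200963
front billet to face along 9.704365731553391 lateral (n) -1.6198443473924877 n [-0.14606819 -0.98927452]
```

View pics/w7c.png

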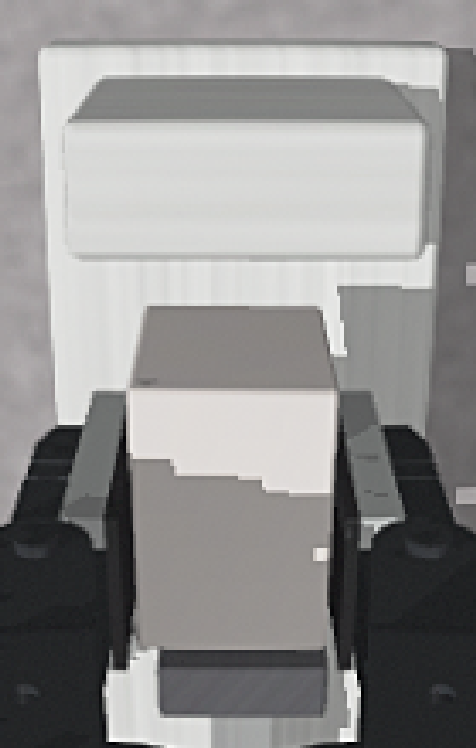

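Call:
apply_moves --pt "0.01 0.007 0.06 0 0 0 0.1" --pt "0.01 0.007 0.12 0 0 0 0.1" --pt "0.01 0.007 0.145 0 0 0 0.1" --pt "0.01 0.007 0.155 0 0 0 0.1" --pt "0.01 0.007 0.155 0 0 0 0.1" --pt "0.01 0.007 0.155 0 0 0 0.1"

```text
time: 8.1
ee_pos: [509.6, 2.4, 0.5]
tool_rot: [-3.142, 0.0, 2.996]
contact_force: [0.0, 0.4, -0.7]
finger_gap: 0.296
```

```bash
python3 -c "
from h import *
go(510.5,1.3,-.7,2.995)"
```

```text
t 8.1 p [5.096e+02 2.400e+00 5.000e-01] rot [-3.1415e+00  5.0000e-04  2.9958e+00] f [ 0.03  0.36 -0.75] gap 0.296
move [-0.0054 -0.0049  0.0062] [-0.      0.0002  0.0004]
```

Call:
apply_moves --pt "0 0 0.004 0 0 0 0.1" --pt "0 0 0.006 0 0 0 0.1" --pt "0 0 0.006 0 0 0 0.1"

```text
time: 8.4
ee_pos: [509.4, 2.5, -0.8]
tool_rot: [-3.142, 0.0, 2.996]
contact_force: [0.9, 0.1, -1.4]
finger_gap: 0.296
```

Call:
apply_moves --pt "0 0 0.002 0 0 0 0.1" --pt "0 0 0.004 0 0 0 0.1" --pt "0 0 0.004 0 0 0 0.1"

```text
time: 8.7
ee_pos: [509.4, 2.5, -1.1]
tool_rot: [-3.142, 0.0, 2.996]
contact_force: [-1.0, 0.8, 5.3]
finger_gap: 0.298
```

```bash
python3 -c "
from h import *
go(510.5,1.3,-.7,2.995)"
```

```text
t 8.7 p [509.4   2.5  -1.1] rot [-3.1416e+00  4.0000e-04  2.9958e+00] f [-0.98  0.8   5.28] gap 0.298
move [-0.0062 -0.005  -0.0019] [-0.      0.0002  0.0004]
```

Call:
apply_moves --pt "0 0 0 0 0 0 0.5" --pt "0 0 0 0 0 0 0.6" --pt "0 0 0 0 0 0 0.6" --pt "0 0 -0.1 0 0 0 0.6" --pt "0 0 -0.25 0 0 0 0.6" --pt "0 0 -0.45 0 0 0 0.6" --pt "0 0 -0.65 0 0 0 0.4" --pt "0 0 -0.65 0 0 0 0" --pt "0 0 -0.65 0 0 0 0" --pt "0 0 -0.65 0 0 0 0"

```text
time: 9.7
ee_pos: [508.2, 2.7, 127.2]
tool_rot: [3.141, -0.003, 2.996]
contact_force: [-0.5, -0.1, 1.2]
finger_gap: 0.002
```

```bash
python3 -c "
from h import *
s=take('wrist','8')
go(600,-12,130,2.995)
crop(s,'w8c',180,140,380,340,3.5)"
```

```text
t 9.75 p [508.    2.7 126.9] rot [ 3.1413 -0.0034  2.9957] f [-0.03 -0.13  0.52] gap -0.004
move [-0.4656 -0.0061 -0.0171] [ 0.0001 -0.0016  0.0004]
```

View pics/w8c.png

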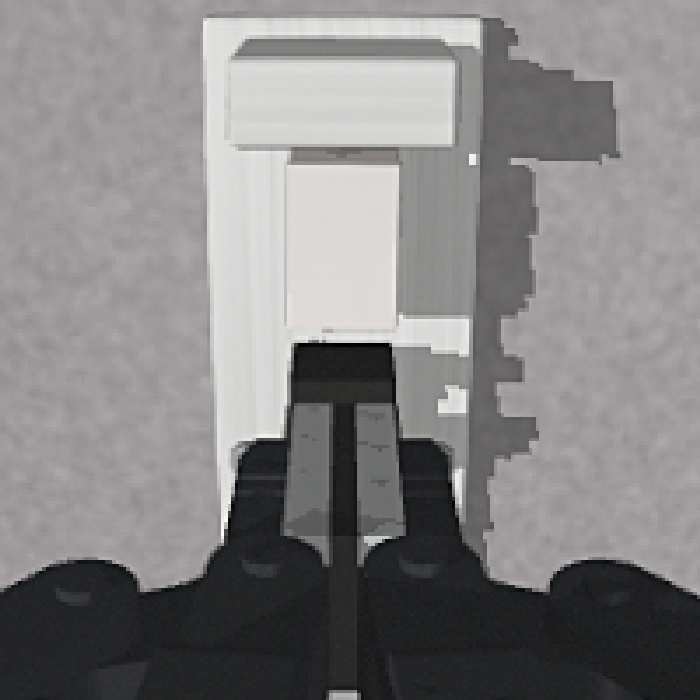

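```bash
python3 - <<'E'
from h import *
t=load('top0')
P=lambda u,v,z: onz(t,235+u/4-.5,150+v/4-.5,z)[:2]
u=np.array([np.cos(2.995),np.sin(2.995)]);n=np.array([-u[1],u[0]]);o=np.array([598,-11.3])
for nm,p in dict(h=P(222,88,115),roll=P(214,139,112),rollfront=P(213,155,108)).items(): print(nm,p,(p-o)@u,(p-o)@n)
go(635.6,-16.9,130,2.995)
E
```

```text
h [701.8369979  -26.50948139] -104.94491808775452 -0.12092944391858676
roll [669.4958251  -21.39735684] -72.20390098433643 -0.45420758048666054
rollfront [660.14169111 -20.80947521] -62.86422372989075 0.33055748007549635
t 9.75 p [508.    2.7 126.9] rot [ 3.1413 -0.0034  2.9957] f [-0.03 -0.13  0.52] gap -0.004
move [-0.6453 -0.0045 -0.0177] [ 0.0001 -0.0016  0.0004]
```

Consistent with the expected geometry. Move beyond the jaw, in front of the roll.

Call:
apply_moves --pt "-0.2 -0.004 0 0 0 0 0" --pt "-0.4 -0.004 0 0 0 0 0" --pt "-0.6 -0.004 0 0 0 0 0" --pt "-0.64 -0.004 0 0 0 0 0" --pt "-0.64 -0.004 0 0 0 0 0" --pt "-0.64 -0.004 0 0 0 0 0" --pt "-0.64 -0.004 0 0 0 0 0"

```text
time: 10.45
ee_pos: [633.6, -16.4, 127.4]
tool_rot: [3.141, -0.004, 2.996]
contact_force: [-0.4, 0.1, -0.0]
finger_gap: -0.003
```

```bash
python3 -c "
from h import *
s=take('wrist','9')
go(635.6,-16.9,70,2.995)
for p in ([659.3,-20.4,105],[635.6,-16.9,105]): print(proj(s,p,True))"
```

```text
t 10.5 p [633.9 -16.4 127.8] rot [ 3.1415e+00 -2.7000e-03  2.9960e+00] f [ 0.07 -0.26 -0.34] gap -0.001
move [-0.0094 -0.0012  0.2889] [ 0.0001 -0.0013  0.0005]
(np.float64(278.0869735379208), np.float64(277.67948937055115))
(np.float64(278.15089297559626), np.float64(243.54898102077877))
```

View pics/wrist9.png

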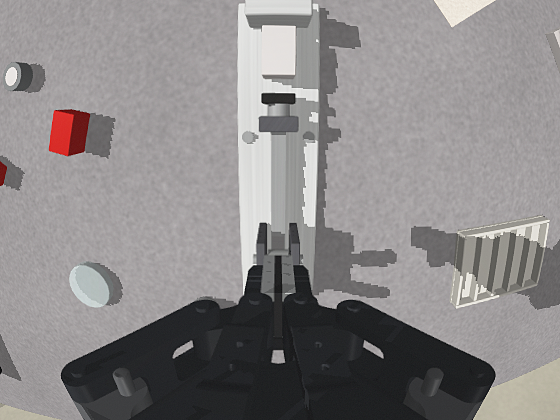

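Call:
apply_moves --pt "0 0 0.1 0 0 0 0" --pt "0 0 0.2 0 0 0 0" --pt "0 0 0.285 0 0 0 0" --pt "0 0 0.285 0 0 0 0" --pt "0 0 0.285 0 0 0 0"

```text
time: 11.0
ee_pos: [635.3, -16.7, 71.5]
tool_rot: [3.142, -0.001, 2.996]
contact_force: [0.9, 0.7, 0.3]
finger_gap: 0.001
```

```bash
python3 -c "
from h import *
s=take('wrist','10');c=take('scene','10')
crop(c,'s10c',210,180,320,310,5)
go(635.6,-16.9,70,2.995)"
```

```text
t 11.1 p [636.4 -17.   72.6] rot [-3.1415e+00  1.9000e-03  2.9959e+00] f [ 0.18 -0.5   0.03] gap 0.002
move [ 0.0041 -0.0003  0.0128] [-0.0001  0.0009  0.0004]
```

View pics/wrist10.png

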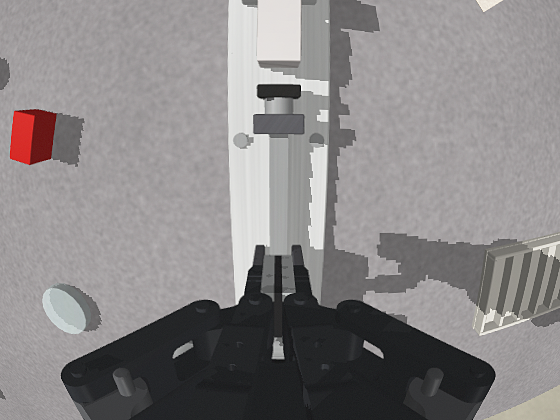

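View pics/s10c.png

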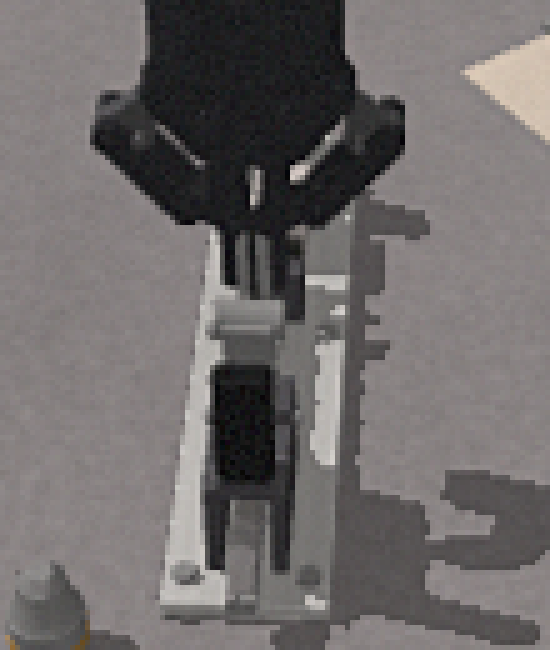

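Call:
apply_moves --pt "-0.02 0 0.015 0 0 0 0" --pt "-0.05 0 0.015 0 0 0 0" --pt "-0.08 0 0.015 0 0 0 0" --pt "-0.08 0 0.015 0 0 0 0"

```text
time: 11.5
ee_pos: [652.3, -19.3, 68.6]
tool_rot: [3.142, 0.0, 2.996]
contact_force: [-2.2, -0.9, 2.0]
finger_gap: 0.001
```

Call:
apply_moves --pt "-0.02 0 0 0 0 0 0" --pt "-0.04 0 0 0 0 0 0" --pt "-0.04 0 0 0 0 0 0"

```text
time: 11.8
ee_pos: [660.0, -20.4, 68.2]
tool_rot: [3.141, 0.0, 2.996]
contact_force: [-1.9, 0.7, 2.6]
finger_gap: -0.002
```

Call:
apply_moves --pt "-0.02 0 0 0 0 0 0" --pt "-0.04 0 0 0 0 0 0" --pt "-0.04 0 0 0 0 0 0"

```text
time: 12.1
ee_pos: [667.7, -21.5, 67.7]
tool_rot: [3.141, -0.0, 2.996]
contact_force: [-2.7, 0.4, 0.6]
finger_gap: 0.001
```

```bash
python3 -c "
from h import *
s=take('wrist','11')
crop(s,'w11c',200,0,350,280,2.5)
go(635.6,-16.9,70,2.995)"
```

```text
t 12.15 p [667.7 -21.5  67.8] rot [ 3.1415e+00 -1.0000e-04  2.9958e+00] f [-2.43  0.8  -0.28] gap -0.001
move [ 0.1622 -0.0004 -0.0111] [ 0.     -0.      0.0004]
```

View pics/w11c.png

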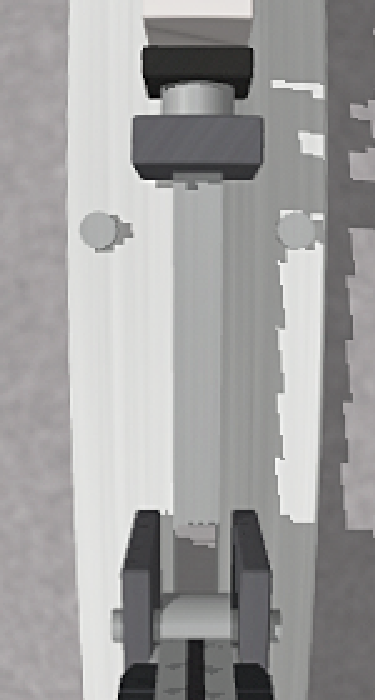

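Call:
apply_moves --pt "0.06 0 0 0 0 0 0" --pt "0.115 0 0 0 0 0 0" --pt "0.115 0 0 0 0 0 0" --pt "0.06 0 0 0 0 0 0" --pt "0.03 0 0 0 0 0 0" --pt "0.0 0 0 0 0 0 0" --pt "0.0 0 0 0 0 0 0"

```text
time: 12.85
ee_pos: [668.7, -21.7, 68.1]
tool_rot: [3.141, 0.002, 2.996]
contact_force: [-0.8, 0.9, 1.4]
finger_gap: 0.0
```

```bash
python3 -c "
from h import *
s=take('wrist','12')
crop(s,'w12c',200,0,350,280,2.5)
go(635.6,-16.9,70,2.995)"
```

```text
t 12.9 p [668.3 -21.6  68.1] rot [3.1415e+00 1.2000e-03 2.9958e+00] f [-1.97  0.45  1.  ] gap -0.002
move [ 0.1652 -0.0005 -0.0094] [0.     0.0006 0.0004]
```

View pics/w12c.png

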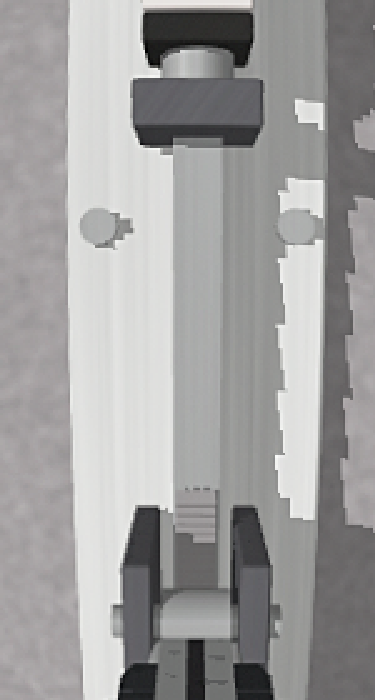

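Call:
apply_moves --pt "0.06 0 0 0 0 0 0" --pt "0.115 0 0 0 0 0 0" --pt "0.115 0 0 0 0 0 0" --pt "0.085 0 0 0 0 0 0" --pt "0.07 0 0 0 0 0 0" --pt "0.06 0 0 0 0 0 0" --pt "0.06 0 0 0 0 0 0"

```text
time: 13.6
ee_pos: [656.2, -20.0, 68.4]
tool_rot: [-3.141, 0.0, 2.996]
contact_force: [-2.2, 1.3, 2.7]
finger_gap: -0.002
```

Call:
apply_moves --pt "-0.01 0 0 0 0 0 0" --pt "-0.02 0 0 0 0 0 0" --pt "-0.02 0 0 0 0 0 0"

```text
time: 13.9
ee_pos: [660.0, -20.5, 68.3]
tool_rot: [-3.142, 0.001, 2.996]
contact_force: [-2.9, 0.9, 2.6]
finger_gap: 0.002
```

Call:
apply_moves --pt "-0.01 0 0 0 0 0 0" --pt "-0.02 0 0 0 0 0 0" --pt "-0.02 0 0 0 0 0 0"

```text
time: 14.2
ee_pos: [663.1, -20.9, 68.2]
tool_rot: [-3.142, -0.001, 2.996]
contact_force: [-5.2, 0.1, 3.5]
finger_gap: -0.002
```

Call:
apply_moves --pt "-0.01 0 0 0 0 0 0" --pt "-0.02 0 0 0 0 0 0" --pt "-0.02 0 0 0 0 0 0"

```text
time: 14.5
ee_pos: [665.5, -21.3, 68.0]
tool_rot: [-3.141, -0.005, 2.996]
contact_force: [-7.8, 0.0, 4.7]
finger_gap: 0.002
```

```bash
python3 -c "
from h import *
s=take('wrist','13')
crop(s,'w13c',200,0,350,280,2.5)
s=take('scene','13')
crop(s,'s13c',225,190,305,310,5)
s=take('top','13')
crop(s,'t13c',250,150,320,280,5)
go(635.6,-16.9,70,2.995)"
```

```text
t 14.65 p [665.5 -21.3  68. ] rot [-3.1414 -0.0046  2.996 ] f [-7.61  0.82  3.75] gap 0.001
move [ 1.511e-01  1.000e-04 -9.200e-03] [-0.0001 -0.0022  0.0005]
```

View pics/w13c.png

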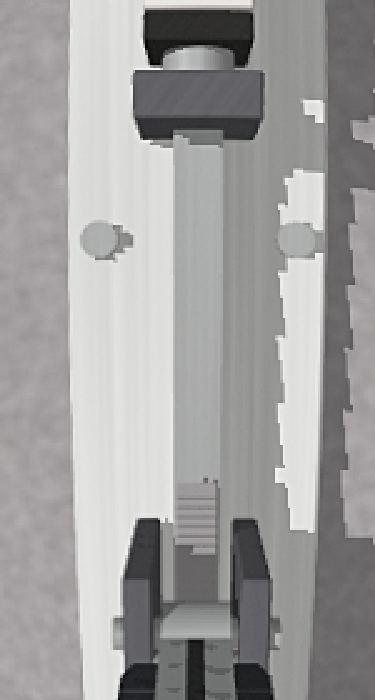

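View pics/t13c.png

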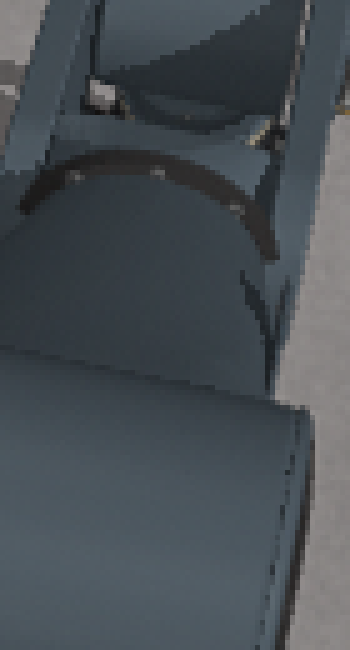

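Call:
apply_moves --pt "-0.01 0 0 0 0 0 0" --pt "-0.02 0 0 0 0 0 0" --pt "-0.02 0 0 0 0 0 0"

```text
time: 14.95
ee_pos: [667.7, -21.6, 67.7]
tool_rot: [-3.141, -0.009, 2.996]
contact_force: [-10.2, 0.2, 6.3]
finger_gap: 0.001
```

Call:
apply_moves --pt "0.06 0 0 0 0 0 0" --pt "0.13 0 -0.015 0 0 0 0" --pt "0.13 0 -0.03 0 0 0 0" --pt "0.13 0 -0.03 0 0 0 0"

```text
time: 15.35
ee_pos: [648.1, -18.8, 75.1]
tool_rot: [-3.142, 0.005, 2.996]
contact_force: [-0.6, -0.4, 0.6]
finger_gap: 0.001
```

```bash
python3 -c "
from h import *
s=take('wrist','14')
crop(s,'w14c',200,0,350,280,2.5)
go(648.4,-18.7,74,2.995)"
```

```text
t 15.4 p [648.1 -18.8  75. ] rot [-3.1415  0.0046  2.9957] f [-0.3  -0.11  0.72] gap -0.003
move [-0.0011  0.0008  0.005 ] [-0.0001  0.0022  0.0003]
```

View pics/w14c.png

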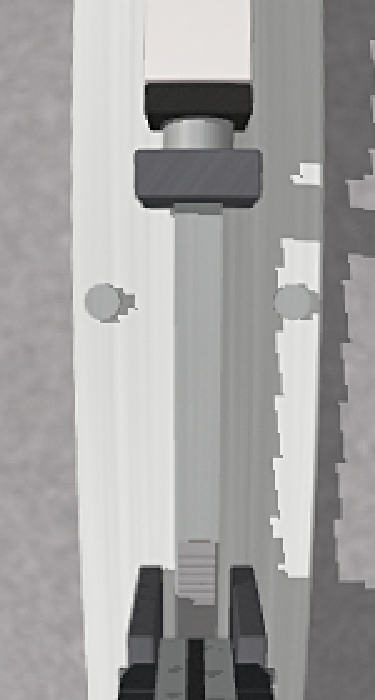

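Call:
apply_moves --pt "-0.02 0 0 0 0 0 0" --pt "-0.04 0 0 0 0 0 0" --pt "-0.04 0 0 0 0 0 0"

```text
time: 15.7
ee_pos: [652.6, -19.3, 74.1]
tool_rot: [3.142, -0.004, 2.996]
contact_force: [-4.9, 0.4, 4.2]
finger_gap: 0.001
```

Call:
apply_moves --pt "-0.01 0 0 0 0 0 0" --pt "-0.02 0 0 0 0 0 0" --pt "-0.02 0 0 0 0 0 0"

```text
time: 16.0
ee_pos: [654.6, -19.6, 74.2]
tool_rot: [-3.141, -0.008, 2.996]
contact_force: [-7.2, 1.0, 6.5]
finger_gap: -0.001
```

Call:
apply_moves --pt "-0.01 0 0 0 0 0 0" --pt "-0.015 0 0 0 0 0 0" --pt "-0.015 0 0 0 0 0 0"

```text
time: 16.3
ee_pos: [656.2, -19.8, 74.2]
tool_rot: [-3.141, -0.01, 2.996]
contact_force: [-10.9, 0.7, 8.7]
finger_gap: -0.004
```

Call:
apply_moves --pt "-0.005 0 0 0 0 0 0" --pt "-0.01 0 -0.003 0 0 0 0" --pt "-0.015 0 -0.005 0 0 0 0" --pt "-0.015 0 -0.005 0 0 0 0"

```text
time: 16.7
ee_pos: [657.5, -20.0, 74.3]
tool_rot: [-3.141, -0.014, 2.996]
contact_force: [-12.1, 0.6, 6.8]
finger_gap: 0.001
```

```bash
python3 -c "
from h import *
import numpy as np
from workcell import bot
for i in range(3):
    bot.snapshot('scene'); st=bot.get_state(); print(np.round(st['contact_force'],2),np.round(st['wrist_torque'],3),np.round(st['ee_pos'],2))"
```

```text
[-11.05  -0.38   6.7 ] [ 0.101  1.902 -0.031] [657.56 -20.02  74.36]
[-12.81   0.25   7.51] [ 0.129  1.918 -0.002] [657.55 -20.01  74.36]
[-12.49   0.64   7.6 ] [ 0.156  1.901 -0.022] [657.54 -19.99  74.36]
```

Call:
apply_moves --pt "-0.005 0 0 0 0 0 0" --pt "-0.01 0 -0.003 0 0 0 0" --pt "-0.015 0 -0.005 0 0 0 0" --pt "-0.015 0 -0.005 0 0 0 0"

```text
time: 17.25
ee_pos: [659.0, -20.2, 74.5]
tool_rot: [-3.141, -0.018, 2.997]
contact_force: [-13.6, 0.5, 6.6]
finger_gap: -0.003
```

```bash
cat > f.py <<'E'
from h import *
from workcell import bot
F=[];T=[]
for i in range(4):
    st=bot.get_state();F.append(st['contact_force']);T.append(st['wrist_torque']);bot.snapshot('scene')
F=np.mean(F,0);T=np.mean(T,0);u=np.array([np.cos(2.995),np.sin(2.995),0])
print('t',st['time'],'F',np.round(F,2),'push',round(F@u,2),'T',np.round(T,3),np.round(st['ee_pos'],2),st['tool_rot'][1])
E
python3 f.py
```

```text
t 17.4 F [-13.39   0.79   5.39] push 13.36 T [0.11  2.113 0.015] [659.02 -20.22  74.49] -0.017649473619748557
```

Call:
apply_moves --pt "-0.006 0 0 0 0 0 0" --pt "-0.012 0 -0.002 0 0 0 0" --pt "-0.018 0 -0.004 0 0 0 0" --pt "-0.018 0 -0.004 0 0 0 0"

```text
time: 17.85
ee_pos: [660.7, -20.5, 74.6]
tool_rot: [-3.141, -0.022, 2.997]
contact_force: [-14.9, 0.7, 4.3]
finger_gap: -0.0
```

```bash
python3 f.py
```

```text
t 18.0 F [-15.4    0.76   4.53] push 15.35 T [ 0.142  2.47  -0.015] [660.7  -20.48  74.61] -0.021994506928126434
```

Call:
apply_moves --pt "-0.006 0 0 0 0 0 0" --pt "-0.012 0 -0.002 0 0 0 0" --pt "-0.018 0 -0.003 0 0 0 0" --pt "-0.018 0 -0.003 0 0 0 0"

```text
time: 18.45
ee_pos: [662.5, -20.7, 74.6]
tool_rot: [-3.141, -0.026, 2.997]
contact_force: [-17.6, 0.3, 5.0]
finger_gap: 0.001
```

```bash
python3 f.py
```

```text
t 18.6 F [-18.08   0.65   5.32] push 17.98 T [ 0.106  2.849 -0.015] [662.54 -20.72  74.61] -0.02597896620928264
```

Call:
apply_moves --pt "0.04 0 0 0 0 0 0" --pt "0.09 0 0 0 0 0 0" --pt "0.15 0 0 0 0 0 0" --pt "0.2 0 0 0 0 0 0" --pt "0.2 0 -0.1 0 0 0 0" --pt "0.2 0 -0.3 0 0 0 0" --pt "0.2 0 -0.5 0 0 0 0" --pt "0.2 0 -0.5 0 0 0 0"

```text
time: 19.45
ee_pos: [639.8, -17.7, 184.7]
tool_rot: [-3.141, 0.016, 2.996]
contact_force: [1.2, 0.1, 0.6]
finger_gap: -0.002
```

```bash
python3 -c "
from h import *
s=take('wrist','20');c=take('scene','20')
crop(c,'s20c',90,180,300,320,3.8)
go(648.4,-18.7,74,2.995)"
```

```text
t 19.55 p [635.6 -16.9 179.4] rot [-3.1414  0.0049  2.9957] f [-0.38 -0.9   0.15] gap 0.002
move [-0.062   0.0006  0.5271] [-0.0001  0.0023  0.0004]
```

View pics/wrist20.png

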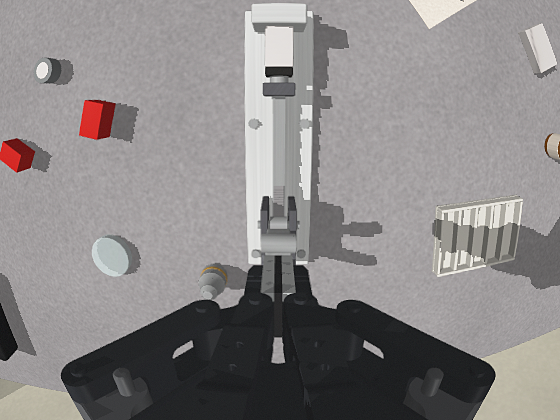

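View pics/s20c.png

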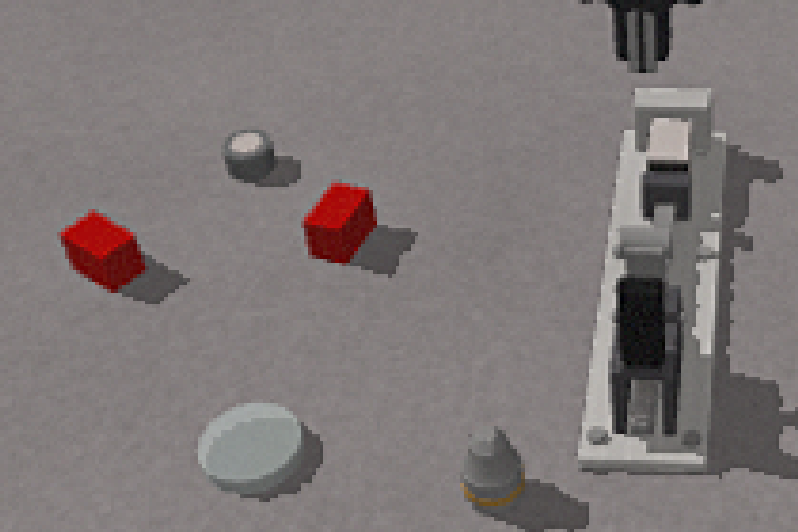

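```bash
python3 -c "
from h import *
go(636,-16.9,74.5,2.996)"
```

```text
t 19.55 p [635.6 -16.9 179.4] rot [-3.1414  0.0049  2.9957] f [-0.38 -0.9   0.15] gap 0.002
move [7.000e-04 5.000e-04 5.243e-01] [-0.0001  0.0023 -0.0001]
```

Call:
apply_moves --pt "0 0 0.15 0 0 0 0" --pt "0 0 0.3 0 0 0 0" --pt "0 0 0.45 0 0 0 0" --pt "0 0 0.52 0 0 0 0" --pt "-0.03 0 0.52 0 0 0 0" --pt "-0.06 0 0.52 0 0 0 0" --pt "-0.07 0 0.52 0 0 0 0" --pt "-0.07 0 0.52 0 0 0 0" --pt "-0.07 0 0.52 0 0 0 0"

```text
time: 20.45
ee_pos: [648.8, -18.8, 74.9]
tool_rot: [-3.141, 0.003, 2.996]
contact_force: [-0.2, 0.5, -0.9]
finger_gap: -0.002
```

```bash
python3 f.py
```

```text
t 20.6 F [ 0.01 -0.23 -0.22] push -0.04 T [-0.007  0.02  -0.016] [648.46 -18.72  74.54] 0.0017546626724833647
```

Call:
apply_moves --pt "-0.005 0 0 0 0 0 0" --pt "-0.01 0 0 0 0 0 0" --pt "-0.01 0 0 0 0 0 0"

```text
time: 20.95
ee_pos: [649.2, -18.8, 73.7]
tool_rot: [3.142, -0.002, 2.996]
contact_force: [-3.3, 0.8, 2.2]
finger_gap: -0.004
```

```bash
python3 f.py
```

```text
t 21.1 F [-2.5   0.61  1.54] push 2.56 T [0.026 0.379 0.02 ] [649.37 -18.82  73.66] -0.001103855737470738
```

Call:
apply_moves --pt "-0.005 0 0 0 0 0 0" --pt "-0.01 0 0 0 0 0 0" --pt "-0.01 0 0 0 0 0 0"

```text
time: 21.45
ee_pos: [651.4, -19.2, 73.7]
tool_rot: [3.142, -0.001, 2.996]
contact_force: [-3.7, 1.7, 2.0]
finger_gap: 0.001
```

```bash
python3 f.py
```

```text
t 21.6 F [-4.14  1.14  2.47] push 4.26 T [ 0.105  0.56  -0.038] [651.45 -19.18  73.66] -0.0009336711230940598
```

Call:
apply_moves --pt "-0.005 0 0 0 0 0 0" --pt "-0.01 0 0 0 0 0 0" --pt "-0.01 0 0 0 0 0 0"

```text
time: 21.95
ee_pos: [652.1, -19.3, 73.7]
tool_rot: [-3.142, -0.004, 2.996]
contact_force: [-6.5, 0.8, 6.6]
finger_gap: 0.001
```

```bash
python3 f.py
```

```text
t 22.1 F [-6.26  0.58  5.86] push 6.27 T [ 0.11   1.076 -0.014] [652.06 -19.24  73.73] -0.003930575708888107
```

Call:
apply_moves --pt "-0.005 0 0 0 0 0 0" --pt "-0.01 0 0 0 0 0 0" --pt "-0.01 0 0 0 0 0 0"

```text
time: 22.45
ee_pos: [652.6, -19.3, 73.8]
tool_rot: [-3.141, -0.007, 2.996]
contact_force: [-12.0, 1.5, 8.1]
finger_gap: -0.002
```

```bash
python3 f.py
```

```text
t 22.6 F [-10.36   1.11   8.17] push 10.41 T [0.113 1.447 0.016] [652.56 -19.29  73.75] -0.00713735381733005
```

Call:
apply_moves --pt "-0.005 0 0 0 0 0 0" --pt "-0.01 0 0 0 0 0 0" --pt "-0.01 0 0 0 0 0 0"

```text
time: 22.95
ee_pos: [653.1, -19.4, 73.7]
tool_rot: [-3.141, -0.011, 2.996]
contact_force: [-11.8, 0.5, 10.8]
finger_gap: -0.002
```

```bash
python3 f.py
```

```text
t 23.1 F [-12.23   0.82  10.87] push 12.21 T [ 0.134  1.877 -0.024] [653.06 -19.36  73.76] -0.010384819057241756
```

Call:
apply_moves --pt "0.04 0 0 0 0 0 0" --pt "0.09 0 0 0 0 0 0" --pt "0.15 0 0 0 0 0 0" --pt "0.15 0 -0.1 0 0 0 0" --pt "0.15 0 -0.3 0 0 0 0" --pt "0.15 0 -0.5 0 0 0 0" --pt "0.15 0 -0.5 0 0 0 0" --pt "0.15 0 -0.5 0 0 0 0" --pt "0.15 0 -0.5 0 0 0 0"

```text
time: 24.05
ee_pos: [627.6, -15.7, 172.6]
tool_rot: [3.141, -0.001, 2.996]
contact_force: [0.9, -0.1, -0.6]
finger_gap: 0.001
```

```bash
python3 -c "
from h import *
s=take('wrist','21')
crop(s,'w21c',180,0,400,280,2.1)
go(636,-17,178,2.996)"
```

```text
t 24.1 p [627.3 -15.6 172.1] rot [ 3.1414e+00 -2.4000e-03  2.9957e+00] f [ 0.19 -0.27  0.9 ] gap -0.002
move [-0.0442 -0.0004 -0.0297] [ 0.0001 -0.0012 -0.0002]
```

View pics/w21c.png

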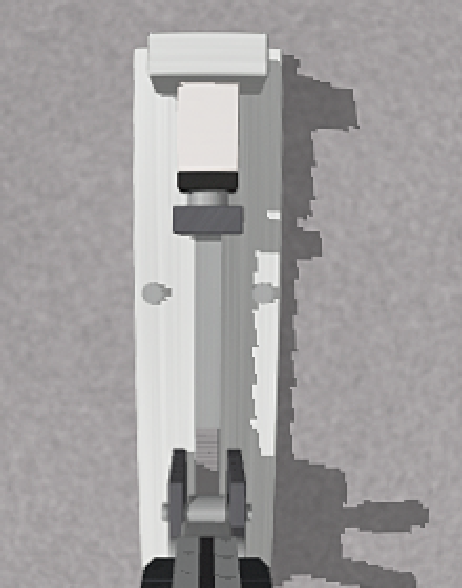

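Billet between pad and anvil, in line, robot clear. Handing in.

```bash
python3 -c "
from workcell import bot
print(bot.job_done())"
```

```text
the job is handed in; nothing more can be done
None
```

I set the billet on the clamp bed in line with the jaw pad and anvil, let it go, and squeezed the trigger until the jaw held it firmly. I handed in at about 24 s.

- **Squeezing:** I pushed the roll with the shut fingers in four strokes. The last one peaked at about 18 N on the roll, roughly 33 N at the jaw by the given formula. That is under the 40 N limit and within the 30–37 N band.
- **Grip check:** after letting go I pressed the trigger again, up to 12 N. It stayed stiff over the last part of the push, after the initial free travel. That means the ratchet still holds about 20 N at the jaw, above the 12 N needed.
- **Final picture:** the billet is against the anvil and in line. The robot is clear of everything, with contact force near zero, and the neighbouring objects in view had not moved.

**What disagreed:**
- The fingertips stood about 22 mm above the reported TCP, not 17 mm below it. My first attempt to grasp the billet therefore closed on air above it, touching nothing, and I corrected the height from the images.
- The pushes also showed an upward force on the tool of up to about 11 N. In the third stroke I put this down to the fingertips touching the trigger plate, so I raised the tool 6 mm. The upward force persisted, and I take the rest to be friction on the roll. I read the grip from the level part of the force only.

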